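# Roll the pressing roller along the jig to the pointer

### The arm

A 7-joint arm with a two-finger parallel gripper is mounted at the origin on a cart in front of the work surface, level with it; the furniture and walls round the work are solid. World frame = base frame: x ahead of the robot, y to its left, z up, the work surface at z = 0. Lengths are in m, angles in rad, forces in N, time in s.
With the tool pointing down it reaches from about 0.4 to 0.875 m from the base axis. Payload 19.3 kg.
Tool frame: the origin (TCP) lies between the finger pads; the fingertips stand 17 mm ahead of it and the grasp point (between the pads) lies 2 mm behind it; z points along the fingers, x is the direction in which the jaws open and shut, and the axes are right-handed (so a half turn about z gives the same grasp; the last joint's range is limited). The gripper opens to 85 mm and grips with 20 to 120 N. Pads are 22 mm wide; open, the fingers measure 114 mm over their backs; the gripper's body (76 mm by 85 mm) begins 54 mm behind the grasp point. The pads swing forward as they close: fully open they stand 13 mm farther back than shut.
Start: joints at [-1.409, 0.521, -0.036, 1.599, 0.021, 1.021, -0.113], TCP at [0.144, 0.608, 0.248] pointing down, gripper open.
Joint ranges: [-2.91, 2.91], [-0.3, 2.13], [-1.5, 1.42], [0.17, 2.43], [-1.26, 4.41], [0.16, 1.93], [-2.52, 2.52]. Speed limits (rad/s): [1.89, 1.89, 2.39, 2.39, 3.01, 3.01, 3.01].

### API

Orientations are given as [roll, pitch, yaw] about the fixed x, y, z axes, in that order (R = Rz(yaw) Ry(pitch) Rx(roll)).
In Python, from workcell import bot gives the robot as it stands. The module is installed in compiled form; this text tells all that it offers.
- The arm moves only by the tool arm_command, never from a script. Its argument "targets" is a list of rows, each a list of 6 numbers: the shift along the tool's x, y, z in mm, then the turn, a rotation vector about the tool's x, y, z in degrees. In form: [[x, y, z, wx, wy, wz], ...]. A call has 1 to 8 rows; each row shifts and turns the pose as measured when the row begins, along the tool's axes as they then stand; what a row does not reach is not made up. A row lasts 1/10 s, in which the tool goes at most 50 mm and 8.59 degrees, less where a joint would pass 70% of its speed; a pose out of reach is approached as far as the arm can. A call is refused whole if a number of a shift passes 50 or a number of a turn 8.59, either way. A call with a gripper value outside its range is refused whole. "grip" is the opening in per cent of the stroke, from 0 (shut) to 100 (fully open), set as the call begins (left out, the last holds). The fingers move at their own pace and stop on an object; "grip_force" is the grip in N (left out, the last holds). Time passes only in rows, so rows that do not move let the fingers close. It gives the time, the measured TCP pose, the force and the opening at its end, in the units of the state.
- bot.observe(): the state, without advancing time (a new reading comes with each control period).
- bot.grab_frame(name): name is "scene" or "top" or "wrist"; returns a dict with "color" (384x512x3 uint8, red, green, blue), "depth" (384x512 float32, m along the optical axis (not along the pixel's ray), 0 where there is no reading), "fov_y" (degrees; the focal length in pixels is half the picture's height over the tangent of half this angle, whatever the lens; pixels are square), "cx", "cy" (the principal point, pixels), "R" (3x3) and "t" (3): a world point X has camera coordinates R X + t; the wrist camera has in their place "hand_eye" (4x4, takes a point from camera to tool coordinates, whose origin is the TCP and whose axes are the tool frame's). Camera axes: x right, y down, z forward; pixel columns grow to the right and rows downward; lengths in m; the calibration is good to about 2 mm. A picture is of the moment at which its call begins: read the wrist's pose just before it.
- bot.job_done(): hands the job in, once; it reports no verdict.
The state is a dict: "clock": time; "qpos": joint angles; "qd": joint speeds; "joint_efforts": joint torques, N m; "position": TCP position; "tool_rot": TCP orientation; "force": force on the tool from outside, world axes, zero at the start; "moment": the same for the moment, N m; "grip_width": finger opening in m.
Only numpy, scipy, OpenCV 4.12 (cv2) and the standard library are available. Lean on these libraries where they do the work, as an engineer would, in place of code of your own. Each camera call takes 0.05 s, during which the arm holds its last target. There are 200 camera calls.

### The job

The loose rubber pressing roller lies crosswise on the bed of the long pressing jig and has to press down the cork gasket strip in the bed. With the fingertips on top of the roller and only light pressure, roll it along the bed until its axle stands in line with the small pointer on the far rail (to within about 8 mm) and leave it resting there. Do not grip or lift the roller, do not shove it low on its side, and leave the screwdriver, the jar and the wire reel where they are.

Things in the scene. Friction and masses are not known exactly. Their poses are not given: they have to be found in the camera images.
- jig: fixed grey jig 166 (x) x 400 (y) mm on the bench. Origin: centre of its underside; z up, y along the bed (rolling direction), +x is the far side. Bed top at z = 12 mm, level, with a flush cork strip along its middle. Aluminium guide rail on each long side: inner faces at x = +-64.5 mm, 14 mm thick, tops at z = 52 mm. End stops 16 mm high above the bed, 12 mm thick, at y = +-192 mm
- roller: loose black rubber roller, 60 mm diameter, 100 mm long, with steel axle 16 x 124 mm; about 0.6 kg. Origin: its centre (42 mm above the bench, top at 72 mm); x along the axle, which lies along the jig's x. Starts 80 to 120 mm on the -y side of the jig's middle. Sliding friction about 0.6; rolling resistance about 7 % of the load, so it soon stops. The rails keep it straight (2.5 mm play each end)
- pointer: fixed black saddle 22 x 20 mm, 10 mm high with a stud to 15 mm, on the jig's far rail, with a steel point towards the bed. Origin: middle of its underside; its y in the jig's frame is the target for the axle, 75 to 160 mm from the roller's start towards the jig's +y. The roller's top moves twice as fast as its axle, so a short fingertip needs several strokes
- screwdriver: bystander: slim dark grey screwdriver, 145 mm long and 12 mm thick, lying on the bench in front of the jig. Origin near its middle, y along it
- flux_jar: bystander: round jar with a dark lid, 52 mm in diameter, 33 mm high, on the bench behind the jig. Origin: centre of its underside
- solder_spool: bystander: reel of wire standing on its flange, 60 mm in diameter, 40 mm high, on the bench behind the jig. Origin: centre of its underside

How it is judged:
By the outcome, as a careful person would: the job done as asked, in the order asked, and still so for the second after the job is handed in, with the robot touching nothing.
It also fails if it takes over 72 s, if anything falls off the work surface, if the arm or the gripper's body presses on something with over 40 N, if the wrist force passes 120 N, or if a joint passes its speed limit or range.

## Working session

There is one attempt and no reset: what is moved stays moved. The work goes in short steps, Python scripts to look and compute and a tool call to move; the robot and the scene stay as the last step left them, time stands still between calls to the robot, and variables do not carry over. Pictures are saved under pics/ and viewed, about 8 in all and at most 12, crops included, and the job is handed in when it is done.

Besides the shell and the picture viewer there is one more tool, called after "Emit:" in YAML: its name, and indented under it one key for each argument. arm_command: Moves the arm, as the interface text tells. Its arguments: {"type":"object","properties":{"targets":{"type":"array"},"grip":{"type":"number"},"grip_force":{"type":"number"}},"required":["targets"]}

```bash
mkdir -p pics; cat > h.py <<'E'
import numpy as np, cv2
from workcell import bot
def grab(n):
    f=bot.grab_frame(n); h=f["color"].shape[0]; f["f"]=h/2/np.tan(np.radians(f["fov_y"])/2); return f
def world(f,u,v,d=None):
    d=f["depth"][int(v),int(u)] if d is None else d
    c=np.array([(u-f["cx"])/f["f"]*d,(v-f["cy"])/f["f"]*d,d])
    return f["R"].T@(c-f["t"])
def onplane(f,u,v,z):
    a=f["R"].T@np.array([(u-f["cx"])/f["f"],(v-f["cy"])/f["f"],1]); o=-f["R"].T@f["t"]
    return o+a*(z-o[2])/a[2]
def save(n,im): cv2.imwrite("pics/"+n+".png",im[:,:,::-1])
E
python3 - <<'E'
from h import *
s=bot.observe(); print(s)
fs=[grab(n) for n in("scene","top")]
for f in fs: print(f["f"],f["cx"],f["cy"],-f["R"].T@f["t"])
save("a",fs[0]["color"]); save("b",fs[1]["color"])
E
```

```text
{'clock': 0.0, 'qpos': array([-1.40919429,  0.52203079, -0.0363438 ,  1.59998056,  0.02119727,
        1.0211447 , -0.1127946 ]), 'qd': array([ 8.32210228e-05,  4.09569537e-04,  1.06280676e-03, -5.57486261e-04,
        1.19438889e-03, -4.31032134e-05,  1.72759813e-03]), 'joint_efforts': array([ 1.02963211e-03, -9.27117133e+01,  1.98112428e+00, -3.69935095e+01,
        1.80530758e-02,  8.49938777e-03, -5.90844843e-05]), 'position': array([0.14353374, 0.60796405, 0.24772493]), 'tool_rot': array([3.14151770e+00, 1.17610632e-03, 1.33900198e+00]), 'force': array([ 0.09605402,  0.05119215, -0.8429218 ]), 'moment': array([ 0.02528292, -0.01898859,  0.01831528]), 'grip_width': 0.0855785381621825}
486.3311124637011 244.92929164769424 195.89067791773454 [ 0.0279913  -0.60290775  0.4689079 ]
364.53801189278033 254.97577703663836 189.0445112453808 [ 0.36799682 -0.05854511  0.89511206]
```

View pics/a.png

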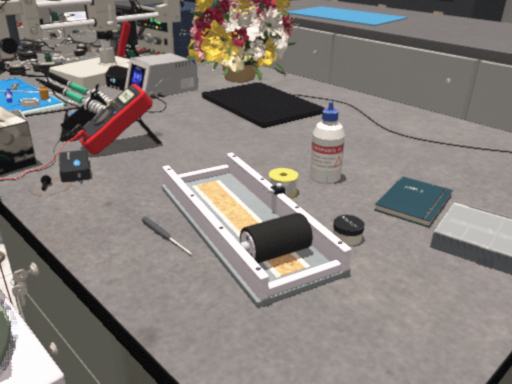

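View pics/b.png

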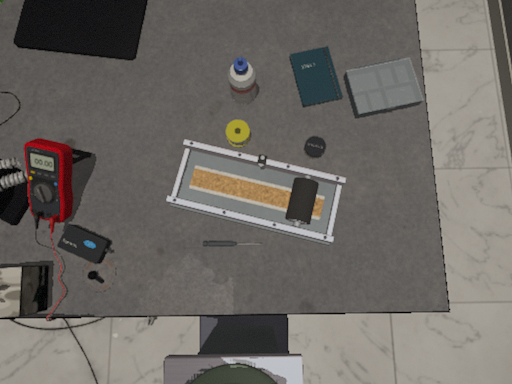

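The overhead picture shows the jig from about (168,203) to (345,179), the roller near (302,201), the pointer saddle near (262,160) and the screwdriver near (232,244). The jar is at (315,147) and the reel at (237,132). The scene view agrees.

```bash
python3 - <<'E'
from h import *
f=grab("top"); g=grab("scene")
def cloud(f):
    h,w=f["depth"].shape; u,v=np.meshgrid(np.arange(w),np.arange(h)); d=f["depth"]
    c=np.stack([(u-f["cx"])/f["f"]*d,(v-f["cy"])/f["f"]*d,d],-1)
    return (c-f["t"])@f["R"]
P=cloud(f); Q=cloud(g)
# jig axes from rail top corners at z=.052
C=[onplane(f,u,v,.052)[:2] for u,v in((186,142),(345,179),(333,240),(168,203))]
print("corners",np.round(C,4), "sides",[round(float(np.linalg.norm(C[i]-C[(i+1)%4])),4) for i in range(4)])
def rails(f,P):
    m=((P[...,2]>.044)&(P[...,2]<.060)&(f["color"].min(-1)>150)&(f["depth"]>0)&(np.abs(P[...,0]-.4)<.25)&(np.abs(P[...,1]+.05)<.3)).astype(np.uint8)
    q=P[m>0][:,:2].astype(np.float32); return cv2.minAreaRect(q),len(q),np.median(P[m>0][:,2])
print("rails top",rails(f,P)); print("rails scene",rails(g,Q))
o=np.mean(C,0); y=(C[0]+C[3]-C[1]-C[2]); y/=np.linalg.norm(y); x=np.array([y[1],-y[0]])
print("o",o,"yaw",np.degrees(np.arctan2(x[1],x[0])))
for n,F,W in(("top",f,P),("scene",g,Q)):
    J=np.stack([(W[...,:2]-o)@x,(W[...,:2]-o)@y,W[...,2]],-1)
    dark=F["color"].max(-1)<90
    m=dark&(np.abs(J[...,0])<.05)&(np.abs(J[...,1])<.18)&(J[...,2]>.03)
    q=J[m]; print(n,"roller n",len(q),"x",np.percentile(q[:,0],[1,99]),"y",np.percentile(q[:,1],[1,50,99]),"z",np.percentile(q[:,2],[1,99]), "topline y",np.median(q[q[:,2]>np.percentile(q[:,2],90)],0))
    m=dark&(np.abs(J[...,0]-.0715)<.02)&(np.abs(J[...,1])<.18)&(J[...,2]>.05)&(J[...,2]<.085)
    q=J[m]; print(n,"pointer n",len(q),np.percentile(q,[5,50,95],axis=0).round(4), np.argwhere(m).mean(0))
top=f["color"][120:260,160:360]; save("c",cv2.resize(top,None,fx=4,fy=4,interpolation=cv2.INTER_CUBIC))
E
```

```text
corners [[ 0.6495  0.1075]
 [ 0.5518 -0.2708]
 [ 0.4092 -0.2345]
 [ 0.501   0.1466]] sides [0.3907, 0.1471, 0.3919, 0.1536]
rails top (((0.531187891960144, -0.059702545404434204), (0.39795026183128357, 0.15624158084392548), 75.00151062011719), 1629, np.float64(0.05175424167039398))
rails scene (((0.5321223139762878, -0.060914844274520874), (0.4001881778240204, 0.16178826987743378), 75.11387634277344), 2129, np.float64(0.05278299932216204))
o [ 0.52789523 -0.06281339] yaw -14.013943388197351
top roller n 1041 x [-0.04907417  0.04844039] y [-0.13458309 -0.10487332 -0.07833816] z [0.04935216 0.07382423] topline y [-0.00022958 -0.10661706  0.07264595]
top pointer n 68 [[ 0.0634 -0.1649  0.0503]
 [ 0.0694  0.0032  0.0601]
 [ 0.0812  0.0793  0.0642]] [161.91176471 266.41176471]
scene roller n 2041 x [-0.04935601  0.04803515] y [-0.13765774 -0.12980179 -0.09849624] z [0.03099569 0.07340612] topline y [-0.00373803 -0.10831864  0.07269681]
scene pointer n 74 [[ 0.0642 -0.0043  0.0546]
 [ 0.0717 -0.0016  0.0612]
 [ 0.0825  0.0094  0.0635]] [189.7027027  278.32432432]
```

View pics/c.png

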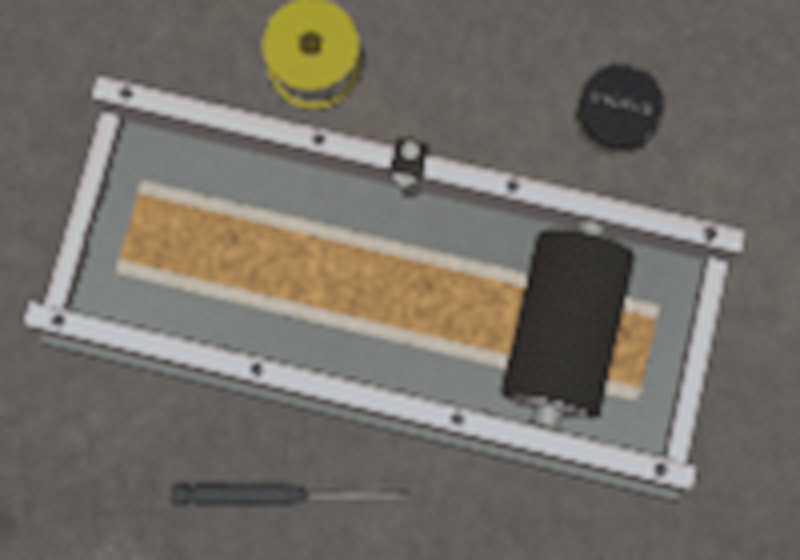

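The crop confirms the layout: saddle at about (408,160) in the crop, roller centre at about (568,320). I'll check that the path is clear and refine the jig frame and pointer with the 15° yaw.

```bash
cat >> h.py <<'E'
O=np.array([.5316,-.0603]); A=np.radians(15.05)
X=np.array([np.cos(A),-np.sin(A)]); Y=np.array([np.sin(A),np.cos(A)])
def jig(p): p=np.asarray(p,float); return np.stack([(p[...,:2]-O)@X,(p[...,:2]-O)@Y,p[...,2]],-1)
def cloud(f):
    h,w=f["depth"].shape; u,v=np.meshgrid(np.arange(w),np.arange(h)); d=f["depth"]
    return (np.stack([(u-f["cx"])/f["f"]*d,(v-f["cy"])/f["f"]*d,d],-1)-f["t"])@f["R"]
def roller(n="top"):
    f=grab(n); J=jig(cloud(f)); 
    m=(f["color"].max(-1)<90)&(np.abs(J[...,0])<.045)&(np.abs(J[...,1])<.17)&(J[...,2]>.062)&(J[...,2]<.08); q=J[m]
    # circle fit in y,z
    A_=np.c_[2*q[:,1],2*q[:,2],np.ones(len(q))]; s=np.linalg.lstsq(A_,(q[:,1:]**2).sum(1),rcond=None)[0]
    return s[:2],np.sqrt(s[2]+s[0]**2+s[1]**2),len(q),(np.percentile(q[:,1],1)+np.percentile(q[:,1],99))/2
def toolshift(jx,jy,z):   # shift in tool axes (mm), for TCP to jig-frame x,y and z; yaw error deg
    s=bot.observe(); p=np.r_[O+X*jx+Y*jy,z]
    from scipy.spatial.transform import Rotation as R
    r=R.from_euler("xyz",s["tool_rot"]); t=R.from_euler("xyz",[np.pi,0,-A])
    return (r.inv().apply(p-s["position"])*1000).round(1), np.degrees((r.inv()*t).as_rotvec()).round(2), s["position"].round(4), jig(s["position"]).round(4), s["force"].round(2), s["clock"]
E
python3 - <<'E'
from h import *
f=grab("top"); g=grab("scene")
for n,F in(("top",f),("scene",g)):
    W=cloud(F); J=jig(W)
    r=np.hypot(W[...,0],W[...,1]); b=np.degrees(np.arctan2(W[...,1],W[...,0]))
    m=(F["depth"]>0)&(r>.4)&(r<.75)
    print(n,[(k,round(float(W[...,2][m&(b>k)&(b<=k+10)].max()),3)) for k in range(-30,80,10) if (m&(b>k)&(b<=k+10)).any()])
    rail=(F["color"].min(-1)>150)&(J[...,2]>.045)&(J[...,2]<.06)&(np.abs(J[...,0])<.09)&(np.abs(J[...,1])<.22)
    print("rail ext",[np.percentile(J[rail][:,k],[.5,99.5]).round(4) for k in(0,1)])
    dark=F["color"].max(-1)<90
    # saddle: dark blob standing over rail top
    m=(J[...,2]>.057)&(J[...,2]<.075)&(np.abs(J[...,0]-.0715)<.02)&(np.abs(J[...,1])<.15)&(F["depth"]>0)
    k,l,st,c=cv2.connectedComponentsWithStats(m.astype(np.uint8)); i=1+st[1:,4].argmax(); q=J[l==i]
    print("saddle",len(q),"y ext",q[:,1].min().round(4),q[:,1].max().round(4),"x",q[:,0].mean().round(4),"zmax",q[:,2].max().round(4),c[i])
print("ray pt",jig(onplane(f,262,159.5,.062)),jig(onplane(g,278,189.7,.061)))
print(roller("top"),roller("scene"))
E
```

```text
top [(-30, 0.07), (-20, 0.076), (-10, 0.069), (0, 0.055), (10, 0.056), (20, 0.014), (30, 0.14), (40, 0.092), (50, 0.107), (60, 0.105), (70, -0.736)]
rail ext [array([-0.0785,  0.077 ]), array([-0.1965,  0.1976])]
saddle 87 y ext -0.0049 0.0146 x 0.0677 zmax 0.0687 [261.17241379 160.18390805]
scene [(-30, 0.072), (-20, 0.074), (-10, 0.07), (0, 0.056), (10, 0.056), (20, 0.017), (30, 0.141), (40, 0.097), (50, 0.106), (60, -0.216)]
rail ext [array([-0.08  ,  0.0778]), array([-0.1991,  0.1959])]
saddle 116 y ext -0.0063 0.0153 x 0.0671 zmax 0.0696 [276.03448276 187.96551724]
ray pt [0.06988903 0.00335278 0.062     ] [ 0.06815369 -0.00381596  0.061     ]
(array([-0.10992144,  0.0466941 ]), np.float64(0.02567062295154216), 721, np.float64(-0.10990982771258961)) (array([-0.11290614,  0.05071756]), np.float64(0.02199518202910958), 888, np.float64(-0.11799052185331421))
```

Emit:
arm_command:
  targets:
    - [-5,48,0,0,0,4.4]
    - [-5,48,0,0,0,4.4]
    - [-5,48,0,0,0,4.4]
    - [-5,48,0,0,0,4.4]
    - [-5,48,0,0,0,4.4]
    - [-5,48,0,0,0,4.4]
    - [-5,48,0,0,0,4.4]
    - [-5,48,0,0,0,4.4]
  grip: 0
  grip_force: 30

```text
clock: 1.2
position: [0.4596, 0.3892, 0.2468]
tool_rot: [-3.138, -0.0, 0.715]
force: [0.3, -0.4, -0.8]
grip_width: -0.0003
```

Emit:
arm_command:
  targets:
    - [-5,48,0,0,0,4.4]
    - [-5,48,0,0,0,4.4]
    - [-5,48,0,0,0,4.4]
    - [-5,48,0,0,0,4.4]
    - [-5,48,0,0,0,4.4]
    - [-5,48,0,0,0,4.4]
    - [-5,48,0,0,0,4.4]
    - [-5,48,0,0,0,4.4]

```text
clock: 2.0
position: [0.5886, 0.0175, 0.2457]
tool_rot: [-3.138, -0.001, 0.075]
force: [1.1, 1.2, 0.8]
grip_width: -0.0001
```

```bash
python3 -c "
from h import *
print(toolshift(0,-.119,.150)); print(bot.observe()['grip_width'])"
```

```text
(array([-102.2,  186. ,   94.8]), array([-0.24, -0.02, 19.35]), array([0.5886, 0.0175, 0.2457]), array([0.0348, 0.0899, 0.2457]), array([1.1 , 1.17, 0.81]), 2.0)
-7.932446091853197e-05
```

Emit:
arm_command:
  targets:
    - [-14,40,10,0,0,3.9]
    - [-14,40,10,0,0,3.9]
    - [-14,40,10,0,0,3.9]
    - [-14,40,15,0,0,3.9]
    - [-14,40,15,0,0,3.9]
    - [0,0,0,0,0,0]
    - [0,0,0,0,0,0]

```text
clock: 2.7
position: [0.5012, -0.191, 0.1838]
tool_rot: [-3.139, -0.004, -0.292]
force: [0.3, 0.6, -0.5]
grip_width: -0.0001
```

```bash
python3 -c "
from h import *
print(toolshift(0,-.119,.110))
f=grab('wrist'); print(f['hand_eye'],f['f'])
save('w',f['color'])"
```

```text
(array([ -5.3, -14.8,  73.8]), array([-0.14, -0.21, -1.69]), array([ 0.5012, -0.191 ,  0.1838]), array([ 0.0046, -0.1341,  0.1838]), array([ 0.33,  0.64, -0.46]), 2.7)
[[ 9.99997302e-01  1.92199419e-03  1.30469382e-03 -8.08566940e-04]
 [-2.22112440e-03  9.55590706e-01  2.94688768e-01 -7.56041146e-02]
 [-6.80363188e-04 -2.94690871e-01  9.55592396e-01 -1.24567868e-01]
 [ 0.00000000e+00  0.00000000e+00  0.00000000e+00  1.00000000e+00]] 275.54097629693655
```

View pics/w.png

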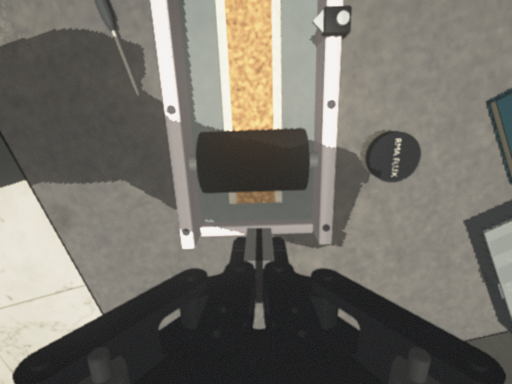

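The wrist view shows the roller at about (253,160), the shut fingertips at (260,240), and the pointer saddle at (337,20) with its point at about (316,20). I'll check the positions from this view.

```bash
cat >> h.py <<'E'
def wrist():
    from scipy.spatial.transform import Rotation as R
    s=bot.observe(); f=grab("wrist"); T=np.eye(4); T[:3,:3]=R.from_euler("xyz",s["tool_rot"]).as_matrix(); T[:3,3]=s["position"]
    M=np.linalg.inv(T@f["hand_eye"]); f["R"]=M[:3,:3]; f["t"]=M[:3,3]
    return f
def wmeas(f):
    J=jig(cloud(f)); d=f["depth"]>0
    m=d&(J[...,2]>.057)&(J[...,2]<.075)&(np.abs(J[...,0]-.0715)<.02)&(np.abs(J[...,1])<.15)
    k,l,st,c=cv2.connectedComponentsWithStats(m.astype(np.uint8)); 
    if k>1:
        i=1+st[1:,4].argmax(); q=J[l==i]; print("saddle",q[:,1].min().round(4),q[:,1].max().round(4),"x",q[:,0].mean().round(4),"zmax",q[:,2].max().round(4),c[i].round(1))
    m=d&(f["color"].max(-1)<80)&(np.abs(J[...,0])<.045)&(np.abs(J[...,1])<.18)&(J[...,2]>.050)&(J[...,2]<.08)
    k,l,st,c=cv2.connectedComponentsWithStats(m.astype(np.uint8)); i=1+st[1:,4].argmax(); q=J[l==i]
    # per-point centre with known R=30: fit y0,z0
    from scipy.optimize import least_squares
    r=least_squares(lambda p:np.hypot(q[:,1]-p[0],q[:,2]-p[1])-.03,[q[:,1].mean(),.042],loss="soft_l1",f_scale=.002).x
    print("roller y,z",r.round(4),"x",((np.percentile(q[:,0],1)+np.percentile(q[:,0],99))/2).round(4),"top z",np.percentile(q[:,2],99).round(4))
    m=d&(f["color"].min(-1)>150)&(J[...,2]>.045)&(J[...,2]<.06)&(np.abs(J[...,1])<.2)
    for s in(-1,1):
        q=J[m&(np.abs(J[...,0]-s*.0715)<.015)]; print("rail",s,"x mid",np.median(q[:,0]).round(4),"y range",q[:,1].min().round(4),q[:,1].max().round(4),"slope",np.polyfit(q[:,1],q[:,0],1)[0].round(4))
E
python3 - <<'E'
from h import *
f=wrist(); wmeas(f)
print(jig(onplane(f,316,20,.057)))
E
```

```text
saddle -0.0054 0.0151 x 0.0679 zmax 0.0678 [334.3  20. ]
roller y,z [-0.1105  0.0408] x -0.0 top z 0.0718
rail -1 x mid -0.0715 y range -0.1995 0.0251 slope -0.0057
rail 1 x mid 0.0704 y range -0.1964 0.0215 slope -0.0134
[0.05431167 0.00571356 0.057     ]
```

Emit:
arm_command:
  targets:
    - [-2,-7,25,0,0,-0.9]
    - [-3,-7,25,0,0,-0.9]
    - [0,0,15,0,0,0]
    - [0,0,0,0,0,0]
    - [0,0,0,0,0,0]

```text
clock: 3.3
position: [0.5057, -0.1699, 0.1191]
tool_rot: [-3.137, -0.009, -0.247]
force: [0.0, -1.1, 0.1]
grip_width: -0.0002
```

```bash
python3 -c "
from h import *
print(toolshift(0,-.120,.092))"
```

```text
(array([-3.8,  7.5, 27. ]), array([-0.26, -0.5 ,  0.88]), array([ 0.5057, -0.1699,  0.1191]), array([ 0.0034, -0.1126,  0.1191]), array([ 0.03, -1.1 ,  0.14]), 3.3)
```

Emit:
arm_command:
  targets:
    - [-2,4,10,-0.2,-0.5,0.9]
    - [-2,4,10,0,0,0]
    - [0,0,2,0,0,0]
    - [0,0,0,0,0,0]
    - [0,0,0,0,0,0]

```text
clock: 3.8
position: [0.5008, -0.1771, 0.0972]
tool_rot: [-3.141, -0.002, -0.264]
force: [-0.1, -0.6, 0.7]
grip_width: -0.0001
```

```bash
python3 -c "
from h import *
print(toolshift(0,-.120,.089))"
```

```text
(array([-0.6, -0.8,  8.2]), array([-0.05, -0.12, -0.06]), array([ 0.5008, -0.1771,  0.0972]), array([ 0.0006, -0.1208,  0.0972]), array([-0.14, -0.64,  0.68]), 3.8)
```

Emit:
arm_command:
  targets:
    - [0,0,3,0,0,0]
    - [0,0,3,0,0,0]
    - [0,0,1,0,0,0]
    - [0,0,0,0,0,0]

```text
clock: 4.2
position: [0.5011, -0.1771, 0.0901]
tool_rot: [-3.14, -0.003, -0.264]
force: [-0.2, -0.1, 0.4]
grip_width: -0.0001
```

Emit:
arm_command:
  targets:
    - [0,0,1,0,0,0]
    - [0,0,0,0,0,0]

```text
clock: 4.4
position: [0.5012, -0.1772, 0.0891]
tool_rot: [-3.14, -0.003, -0.264]
force: [-0.4, 0.4, -0.1]
grip_width: 0.0002
```

Emit:
arm_command:
  targets:
    - [0,0,1,0,0,0]
    - [0,0,0,0,0,0]

```text
clock: 4.6
position: [0.5013, -0.1774, 0.0887]
tool_rot: [-3.14, -0.004, -0.264]
force: [-3.3, 0.8, 6.0]
grip_width: 0.0003
```

Emit:
arm_command:
  targets:
    - [0,-5,0.6,0,0,0]
    - [0,-5,0.6,0,0,0]
    - [0,-5,0.6,0,0,0]
    - [0,-5,0.6,0,0,0]
    - [0,-5,0.6,0,0,0]
    - [0,-5,0.6,0,0,0]
    - [0,-5,0.6,0,0,0]
    - [0,0,0,0,0,0]

```text
clock: 5.4
position: [0.5102, -0.1437, 0.0891]
tool_rot: [-3.138, -0.005, -0.266]
force: [-1.0, 1.4, 1.0]
grip_width: 0.0003
```

```bash
python3 -c "
from h import *
print(toolshift(0,-.100,.089)); wmeas(wrist()); print(roller())"
```

```text
(array([-0.9, 13.9,  0.1]), array([-0.19, -0.29, -0.21]), array([ 0.5102, -0.1437,  0.0891]), array([ 0.0009, -0.0861,  0.0891]), array([-1.02,  1.36,  0.98]), 5.4)
saddle -0.0048 0.0152 x 0.0675 zmax 0.0679 [388.8  73.6]
roller y,z [-0.093   0.0408] x 0.0 top z 0.0721
rail -1 x mid -0.0706 y range -0.1654 0.0416 slope 0.0115
rail 1 x mid 0.0699 y range -0.1617 0.0414 slope -0.0097Traceback (most recent call last):
  File "<string>", line 3, in <module>
    print(toolshift(0,-.100,.089)); wmeas(wrist()); print(roller())
                                                          ~~~~~~^^
  File "h.py", line 24, in roller
    return s[:2],np.sqrt(s[2]+s[0]**2+s[1]**2),len(q),(np.percentile(q[:,1],1)+np.percentile(q[:,1],99))/2
                                                       ~~~~~~~~~~~~~^^^^^^^^^^
    return _quantile_unchecked(
        a, q, axis, out, overwrite_input, method, keepdims, weights)
    return _ureduce(a,
                    func=_quantile_ureduce_func,
    ...<5 lines>...
                    overwrite_input=overwrite_input,
                    method=method)
    r = func(a, **kwargs)
    result = _quantile(arr,
                       quantiles=q,
    ...<2 lines>...
                       out=out,
                       weights=wgt)
    slices_having_nans = np.isnan(arr[-1, ...])
                                  ~~~^^^^^^^^^
IndexError: index -1 is out of bounds for axis 0 with size 0
```

Pure rolling: the tip moved 34.7 mm and the axle 17.5 mm. I'll repeat this.

Emit:
arm_command:
  targets:
    - [0,0,-8,-0.1,-0.2,-0.2]
    - [-0.5,9,0,0,0,0]
    - [-0.5,9,0,0,0,0]
    - [0,0,0,0,0,0]

```text
clock: 5.9
position: [0.5039, -0.1636, 0.0978]
tool_rot: [-3.141, -0.002, -0.263]
force: [-0.4, 0.5, 0.3]
grip_width: -0.0002
```

```bash
python3 -c "
from h import *
print(toolshift(0,-.104,.089)); wmeas(wrist())"
```

```text
(array([-0.1, -2.9,  8.8]), array([-0.01, -0.12, -0.04]), array([ 0.5039, -0.1636,  0.0978]), array([ 1.000e-04, -1.069e-01,  9.780e-02]), array([-0.38,  0.51,  0.31]), 5.9)
saddle -0.0052 0.0153 x 0.0675 zmax 0.0676 [389.4  33.5]
roller y,z [-0.0934  0.0407] x -0.0001 top z 0.0716
rail -1 x mid -0.0711 y range -0.1962 0.0232 slope 0.0067
rail 1 x mid 0.0703 y range -0.1955 0.0233 slope -0.0207
```

Emit:
arm_command:
  targets:
    - [0,-3,5,0,-0.1,0]
    - [0,0,2,0,0,0]
    - [0,0,1,0,0,0]
    - [0,0,0.8,0,0,0]
    - [0,0,0.6,0,0,0]

```text
clock: 6.45
position: [0.5052, -0.1597, 0.0884]
tool_rot: [-3.14, -0.0, -0.263]
force: [-8.7, 1.0, 26.1]
grip_width: -0.0003
```

Emit:
arm_command:
  targets:
    - [0,-5,0.6,0,0,0]
    - [0,-5,0.6,0,0,0]
    - [0,-5,0.6,0,0,0]
    - [0,-5,0.6,0,0,0]
    - [0,-5,0.6,0,0,0]
    - [0,-5,0.6,0,0,0]
    - [0,-5,0.6,0,0,0]
    - [0,-5,0.6,0,0,0]

```text
clock: 7.25
position: [0.5154, -0.1205, 0.0885]
tool_rot: [-3.138, -0.001, -0.265]
force: [-3.0, 0.8, 11.6]
grip_width: -0.0
```

Emit:
arm_command:
  targets:
    - [0,0,0.3,0,0,0]

```text
clock: 7.35
position: [0.5157, -0.1194, 0.0885]
tool_rot: [-3.137, -0.001, -0.264]
force: [-3.4, 1.8, 10.2]
grip_width: -0.0002
```

```bash
python3 -c "
from h import *
print(toolshift(0,-.082,.097)); wmeas(wrist())"
```

```text
(array([ 0.1, 20.7, -8.6]), array([-0.27, -0.07, -0.07]), array([ 0.5157, -0.1194,  0.0885]), array([-0.    , -0.0612,  0.0885]), array([-3.35,  1.8 , 10.19]), 7.35)
saddle -0.0051 0.0147 x 0.0674 zmax 0.068 [385.3 123.2]
roller y,z [-0.0726  0.0408] x 0.0 top z 0.075
rail -1 x mid -0.0715 y range -0.1406 0.0661 slope -0.0188
rail 1 x mid 0.0695 y range -0.0247 0.0665 slope 0.0062
```

The second touchdown peaked at 26 N, which is firmer than I want, so I'll lower more gently from here.

Emit:
arm_command:
  targets:
    - [0,0,-8,-0.2,0,0]
    - [0,10,0,0,0,0]
    - [0,10,0,0,0,0]
    - [0,0,0,0,0,0]
    - [0,0,5,0,0,0]
    - [0,0,1,0,0,0]
    - [0,0,0,0,0,0]

```text
clock: 8.1
position: [0.5096, -0.141, 0.0899]
tool_rot: [-3.141, -0.001, -0.264]
force: [0.2, 0.8, 0.4]
grip_width: 0.0
```

```bash
python3 -c "
from h import *
print(toolshift(0,-.083,.089)); wmeas(wrist())"
```

```text
(array([ 0.3, -0.6,  0.9]), array([-0.03, -0.04, -0.1 ]), array([ 0.5096, -0.141 ,  0.0899]), array([-0.0003, -0.0836,  0.0899]), array([0.19, 0.78, 0.39]), 8.1)
saddle -0.0048 0.0149 x 0.0674 zmax 0.0682 [390.7  79. ]
roller y,z [-0.073   0.0408] x 0.0 top z 0.0718
rail -1 x mid -0.0706 y range -0.1653 0.0438 slope 0.0013
rail 1 x mid 0.0698 y range -0.1588 0.0441 slope -0.0074
```

Emit:
arm_command:
  targets:
    - [0,0,0.7,0,0,0]
    - [0,0,0.5,0,0,0]
    - [0,0,0.3,0,0,0]

```text
clock: 8.45
position: [0.5098, -0.1407, 0.0886]
tool_rot: [-3.141, -0.001, -0.264]
force: [-3.9, 0.5, 10.9]
grip_width: -0.0
```

Emit:
arm_command:
  targets:
    - [0,-5,0.4,0,0,0]
    - [0,-5,0.4,0,0,0]
    - [0,-5,0.4,0,0,0]
    - [0,-5,0.4,0,0,0]
    - [0,-5,0.4,0,0,0]
    - [0,-5,0.4,0,0,0]
    - [0,-5,0.4,0,0,0]
    - [0,-5,0.4,0,0,0]

```text
clock: 9.25
position: [0.5202, -0.101, 0.0888]
tool_rot: [-3.139, -0.002, -0.265]
force: [-1.4, -0.0, 4.8]
grip_width: 0.0
```

Emit:
arm_command:
  targets:
    - [0,0,0.3,0,0,0]
    - [0,0,-8,-0.2,0,0]
    - [0,10,0,0,0,0]
    - [0,10,0,0,0,0]
    - [0,0,0,0,0,0]
    - [0,0,5,0,0,0]
    - [0,0,1,0,0,0]
    - [0,0,0,0,0,0]

```text
clock: 10.05
position: [0.5146, -0.1218, 0.0908]
tool_rot: [3.141, -0.002, -0.265]
force: [0.6, 0.1, -0.4]
grip_width: 0.0003
```

```bash
python3 -c "
from h import *
print(toolshift(0,-.063,.089)); wmeas(wrist())"
```

```text
(array([ 0.4, -0.8,  1.8]), array([ 0.06, -0.11, -0.12]), array([ 0.5146, -0.1218,  0.0908]), array([-0.0004, -0.0638,  0.0908]), array([ 0.59,  0.11, -0.35]), 10.05)
saddle -0.0047 0.015 x 0.0675 zmax 0.0678 [385.2 117.5]
roller y,z [-0.0523  0.0408] x -0.0 top z 0.0718
rail -1 x mid -0.0715 y range -0.1461 0.0641 slope -0.0147
rail 1 x mid 0.0695 y range -0.0928 0.0641 slope 0.0034
```

Emit:
arm_command:
  targets:
    - [0,0,1.2,0,0,0]
    - [0,0,0.7,0,0,0]
    - [0,0,0.5,0,0,0]
    - [0,0,0.4,0,0,0]

```text
clock: 10.5
position: [0.5148, -0.1215, 0.0884]
tool_rot: [3.141, -0.002, -0.264]
force: [-3.7, 0.4, 13.9]
grip_width: 0.0004
```

Emit:
arm_command:
  targets:
    - [0,-5,0.4,0,0,0]
    - [0,-5,0.4,0,0,0]
    - [0,-5,0.4,0,0,0]
    - [0,-5,0.4,0,0,0]
    - [0,-5,0.4,0,0,0]
    - [0,-5,0.4,0,0,0]
    - [0,-5,0.4,0,0,0]
    - [0,-5,0.4,0,0,0]

```text
clock: 11.3
position: [0.5252, -0.0821, 0.0888]
tool_rot: [-3.14, -0.003, -0.266]
force: [-2.0, 0.9, 6.5]
grip_width: 0.0002
```

Emit:
arm_command:
  targets:
    - [0,0,0.3,0,0,0]
    - [0,0,-8,-0.1,0,-0.1]
    - [0,10,0,0,0,0]
    - [0,10,0,0,0,0]
    - [0,0,0,0,0,0]
    - [0,0,5,0,0,0]
    - [0,0,1,0,0,0]
    - [0,0,0,0,0,0]

```text
clock: 12.1
position: [0.5195, -0.1029, 0.0907]
tool_rot: [3.141, -0.003, -0.264]
force: [0.2, 0.5, 0.0]
grip_width: 0.0006
```

```bash
python3 -c "
from h import *
print(toolshift(0,-.042,.089)); wmeas(wrist())"
```

```text
(array([ 0.6, -2.3,  1.7]), array([ 0.01, -0.17, -0.05]), array([ 0.5195, -0.1029,  0.0907]), array([-0.0006, -0.0443,  0.0907]), array([0.25, 0.53, 0.03]), 12.1)
saddle -0.0044 0.0152 x 0.0674 zmax 0.0676 [380.8 152.9]
roller y,z [-0.0317  0.0408] x -0.0 top z 0.0718
rail -1 x mid -0.0717 y range -0.1263 0.0834 slope -0.0154
rail 1 x mid 0.0694 y range -0.1265 0.084 slope 0.0302
```

Emit:
arm_command:
  targets:
    - [0.5,-2,1,0,-0.1,0]
    - [0,0,0.7,0,0,0]
    - [0,0,0.5,0,0,0]
    - [0,0,0.4,0,0,0]

```text
clock: 12.55
position: [0.5209, -0.1005, 0.0886]
tool_rot: [-3.141, -0.001, -0.263]
force: [-5.3, 0.4, 15.1]
grip_width: 0.0001
```

Emit:
arm_command:
  targets:
    - [0,-5,0.4,0,0,0]
    - [0,-5,0.4,0,0,0]
    - [0,-5,0.4,0,0,0]
    - [0,-5,0.4,0,0,0]
    - [0,-5,0.4,0,0,0]
    - [0,-5,0.4,0,0,0]
    - [0,-5,0.4,0,0,0]
    - [0,-5,0.4,0,0,0]

```text
clock: 13.35
position: [0.5314, -0.0606, 0.0887]
tool_rot: [-3.139, -0.002, -0.264]
force: [-2.3, -0.1, 4.7]
grip_width: -0.0
```

Emit:
arm_command:
  targets:
    - [0,0,0.3,0,0,0]
    - [0,0,-8,-0.1,0,-0.1]
    - [0,9,0,0,0,0]
    - [0,9,0,0,0,0]
    - [0,0,0,0,0,0]
    - [0,0,5,0,0,0]
    - [0,0,1,0,0,0]
    - [0,0,0,0,0,0]

```text
clock: 14.15
position: [0.5264, -0.0792, 0.0907]
tool_rot: [-3.141, -0.002, -0.261]
force: [0.4, 0.1, 0.9]
grip_width: 0.0002
```

```bash
python3 -c "
from h import *
print(toolshift(0,-.021,.089)); wmeas(wrist())"
```

```text
(array([0.1, 1.4, 1.7]), array([-0.04, -0.11,  0.07]), array([ 0.5264, -0.0792,  0.0907]), array([-0.0001, -0.0196,  0.0907]), array([0.44, 0.11, 0.86]), 14.15)
saddle -0.0043 0.0156 x 0.0675 zmax 0.0675 [374.8 194. ]
roller y,z [-0.0108  0.0408] x -0.0 top z 0.0718
rail -1 x mid -0.0718 y range -0.1023 0.108 slope -0.0168
rail 1 x mid 0.0697 y range 0.019 0.1086 slope -0.0076
```

Emit:
arm_command:
  targets:
    - [0,0,1,0,-0.1,0]
    - [0,0,0.7,0,0,0]
    - [0,0,0.5,0,0,0]
    - [0,0,0.3,0,0,0]

```text
clock: 14.6
position: [0.5266, -0.0789, 0.0888]
tool_rot: [-3.14, -0.0, -0.261]
force: [-3.5, 1.0, 11.7]
grip_width: -0.0001
```

Emit:
arm_command:
  targets:
    - [0,-4,0.4,0,0,0]
    - [0,-4,0.4,0,0,0]
    - [0,-4,0.4,0,0,0]
    - [0,-5,0.4,0,0,0]
    - [0,-5,0.4,0,0,0]
    - [0,-4,0.4,0,0,0]
    - [0,-3,0.4,0,0,0]
    - [0,-2,0.4,0,0,0]

```text
clock: 15.4
position: [0.5349, -0.0474, 0.0889]
tool_rot: [-3.138, -0.001, -0.261]
force: [-2.0, 0.9, 10.1]
grip_width: 0.0003
```

Emit:
arm_command:
  targets:
    - [0,0,0.3,0,0,0]
    - [0,0,0,0,0,0]
    - [0,0,-5,0,0,0]
    - [0,0,-20,0,0,0]
    - [0,0,-30,0,0,0]
    - [0,0,-30,0,0,0]
    - [0,0,0,0,0,0]

```text
clock: 16.1
position: [0.5345, -0.0473, 0.1775]
tool_rot: [-3.138, 0.001, -0.261]
force: [0.1, 0.2, -0.5]
grip_width: -0.0001
```

```bash
python3 -c "
from h import *
print(toolshift(0,-.021,.089)); f=wrist(); wmeas(f); save('w2',f['color'])"
```

```text
(array([ 0.6, 34.7, 88.3]), array([-0.22,  0.04,  0.11]), array([ 0.5345, -0.0473,  0.1775]), array([-0.0006,  0.0133,  0.1775]), array([ 0.1 ,  0.2 , -0.53]), 16.1)
saddle -0.0046 0.0154 x 0.068 zmax 0.0677 [333.6 200. ]
roller y,z [0.0059 0.0408] x -0.0001 top z 0.0718
rail -1 x mid -0.0721 y range -0.074 0.1688 slope -0.0057
rail 1 x mid 0.07 y range -0.0714 0.1693 slope -0.0071
```

View pics/w2.png

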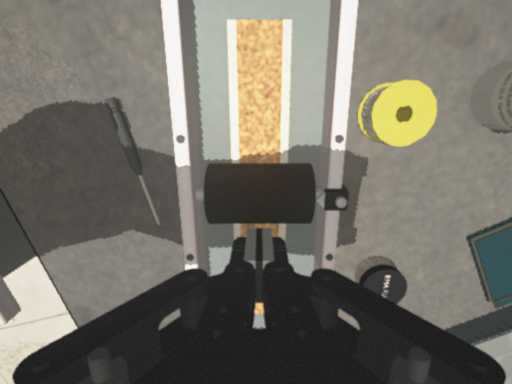

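The picture shows the roller axle at about (260,193) level with the pointer at (330,198), and the screwdriver, reel and jar undisturbed. I'll do one independent check from the fixed scene camera, with a 0.5 s wait first, then hand in.

Emit:
arm_command:
  targets:
    - [0,0,-20,0,0,0]
    - [0,30,-20,0,0,0]
    - [0,0,0,0,0,0]
    - [0,0,0,0,0,0]
    - [0,0,0,0,0,0]

```text
clock: 16.65
position: [0.5248, -0.0761, 0.2144]
tool_rot: [-3.139, 0.006, -0.259]
force: [0.4, -0.3, -0.4]
grip_width: 0.0001
```

```bash
python3 -c "
from h import *
wmeas(wrist())
try: wmeas(grab('scene'))
except Exception as e: print('scene',e)
print(bot.observe()['clock'],bot.observe()['force'])"
```

```text
saddle -0.0048 0.0151 x 0.0681 zmax 0.0684 [329.3 160.5]
roller y,z [0.0058 0.0408] x 0.0 top z 0.0719
rail -1 x mid -0.0718 y range -0.1349 0.15 slope -0.0068
rail 1 x mid 0.0701 y range -0.1269 0.1507 slope -0.0061
saddle -0.0071 0.0133 x 0.0683 zmax 0.0689 [276.7 187.9]
roller y,z [0.0066 0.0429] x -0.0001 top z 0.0737
rail -1 x mid -0.0742 y range -0.1998 0.1991 slope -0.0049
rail 1 x mid 0.0684 y range -0.1992 0.2 slope -0.0054
16.75 [ 0.07520706 -0.00526513 -0.5675644 ]
```

```bash
python3 -c "
from workcell import bot
print(bot.job_done())"
```

```text
the job is handed in; nothing more can be done
None
```

The roller now rests in line with the pointer, and I handed the job in at about 17 s. I rolled it about 116 mm in six short strokes, with the shut fingertips on top of it, lifting clear between strokes. It was never gripped, lifted or pushed on its side.

- **Pressure:** readings were about 5 to 15 N. The exception was the second touchdown, which read 26 N before the stroke; I lowered more gently after that.
- **Alignment:** the wrist camera puts the axle at y = +5.8 mm and the pointer at +5.2 mm, so they are about 0.6 mm apart. The scene camera disagrees slightly, with +6.6 mm against +3.1 mm, about 3.5 mm apart. Both are inside the 8 mm allowed.
- **At rest:** two looks about half a second apart, with the arm clear, gave the same axle position.
- **Screwdriver, jar and reel:** the arm never went near them and they look undisturbed in the last picture. I did not measure their positions.

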